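Clamp the brass doming block in the bench vise

TASK

Clamp the brass doming block in the blue bench vise: lower it gently (do not drop it), hollows up, onto the two parallels between the open jaws, its long side along the jaws and roughly centred on them, and let go. Then push the sliding jaw by its red upright grip until the block is held snugly between both jaws, flat against the fixed jaw. Leave the dark steel block where it lies.

Things in the scene. Friction and masses are not known exactly. Their poses are not given: they have to be found in the camera images.
- brass_mid (a point): Centre of the brass doming block: yellow metal, 34 (its x) x 52 (its y, long side) x 38 mm high (z up), three dark round hollows of 8 to 18 mm on top, about 0.55 kg. It stands on the bench among a dark steel and a white nylon block of the same size. Grip it across its 52 mm length: its ends overhang the jaws by 4 mm, so the fingers stay clear of them.
- seat (a point): On the steel face of the blue vise's fixed jaw, mid-jaw, level with the tops of the parallels (22 mm above the bench). x: along the slide, into the fixed jaw; y: along the jaws; z up. Parallels: two bright strips along x, at y -15 and 15 mm. Jaws: 44 mm long, 26 mm above the parallels. Bed in the gap: 46 mm wide, 12 mm high. Clamped block: centre at x -17, y 0, z 19 mm.
- grip (a point): Centre of the sliding jaw's red upright grip: a paddle 14 (x) x 30 (y) mm, 34 to 84 mm above the bench, axes as seat. Jaw face 50 mm ahead (+x); its low carriage (34 mm high) ends 12 mm behind. Jaws start 60 to 74 mm apart. It slides along x only, 4 N friction, no spring, stays where left; +x closes it, shoving the block along. Clamped: grip at x -84 mm from seat.
- steelblock_mid (a point): Centre of the dark steel bench block, 34 (x) x 52 (y) x 38 mm high: a bystander, to be left alone.
Mind the look-alikes: they are no part of the job. What is meant by the part that bears brass_mid is not green or orange, and is the larger of those in its own colour.

How it is judged:
By the outcome, as a careful person would: the job done as asked, in the order asked, and still so for the second after the job is handed in, with the robot touching nothing.
It also fails if it takes over 45 s, if anything falls off the work surface, if the arm or the gripper's body presses on something with over 40 N, if the wrist force passes 120 N, or if a joint passes its speed limit or range.

ROBOT

A 6-joint arm with a two-finger parallel gripper is mounted at the origin on the work surface. World frame = base frame: x ahead of the robot, y to its left, z up, the work surface at z = 0. Lengths are in m, angles in degrees, forces in N, time in s.
With the tool pointing down it reaches from about 0.325 to 0.9 m from the base axis. Payload 6.1 kg.
Tool frame: the origin (TCP) lies between the finger pads; the fingertips stand 8 mm ahead of it and the grasp point (between the pads) lies 11 mm behind it (nose_length is the distance from the TCP to the fingertips, in m); z points along the fingers, y is the line along which they close (so a half turn about z gives the same grasp; the last joint's range is limited). The gripper opens to 85 mm and grips with 20 to 120 N. Pads are 22 mm wide; open, the fingers measure 114 mm over their backs; the gripper's body (76 mm by 85 mm) begins 54 mm behind the grasp point. The pads swing forward as they close: fully open they stand 13 mm farther back than shut.
Start: joints at [56.774, 12.628, 87.462, -0, 79.91, -7.225], TCP at [0.274, 0.562, 0.239] pointing down, gripper open.
Joint ranges: [-170.65, 170.65], [-52.31, 119.04], [5.05, 147.46], [-71.25, 251.25], [11.57, 151.72], [-153.62, 153.62]. Speed limits (degrees/s): [147.25, 147.25, 172.46, 180, 180, 180].

INTERFACE

Orientations are given as [roll, pitch, yaw] about the fixed x, y, z axes, in that order (R = Rz(yaw) Ry(pitch) Rx(roll)).
In Python, from workcell import * gives the robot as it stands. The module is installed in compiled form; this text tells all that it offers.
- The arm moves only by the tool send_rows, never from a script. Its argument "deltas" is a list of rows, each an object of numbers: "fingers": the opening, from 0 (shut) to 1 (fully open); "tx", "ty", "tz": the shift along the tool's x, y, z in mm; "ax", "ay", "az": the turn, a rotation vector about the tool's x, y, z in rad. In form: [{"fingers": .., "tx": .., "ty": .., "tz": .., "ax": .., "ay": .., "az": ..}, ...]. A call has 1 to 10 rows; each row is the pose to reach, as a shift and turn from the pose commanded when the call began, along the tool's axes at that moment; what a row does not reach only later rows make up. A row lasts 1/10 s, in which the tool goes at most 50 mm and 8.59 degrees, less where a joint would pass 70% of its speed; a pose out of reach is approached as far as the arm can. A call with a gripper value outside its range is refused whole. The fingers move at their own pace and stop on an object; the grip force is fixed at half the most. Time passes only in rows, so rows that repeat a pose let the fingers close. It gives the time, the measured TCP pose, the force, the opening and the grip force at its end, in the units of the state.
- sense(): the state, without advancing time (a new reading comes with each control period).
- snapshot(name): name is "scene" or "top"; returns a dict with "color" (400x640x3 uint8, red, green, blue), "vertical_fov" (degrees; the focal length in pixels is half the picture's height over the tangent of half this angle, whatever the lens; pixels are square), "cx", "cy" (the principal point, pixels), "D" ([k1, k2, p1, p2, k3] as OpenCV has them; the pictures are not rectified), "cam_to_world" (4x4, takes a point from camera to world coordinates). Camera axes: x right, y up, looking along -z (the intrinsics and any distortion apply to the point x, -y, -z); pixel columns grow to the right and rows downward; lengths in m; the calibration is good to about 2 mm. A picture is of the moment at which its call begins. There is no depth.
- job_done(): hands the job in; it is judged then, once.
The state is a dict: "clock": time; "q": joint angles; "joint_velocities": joint speeds; "joint_torque": joint torques, N m; "tcp_pos": TCP position; "eef_rot": TCP orientation; "contact_force": force on the tool from outside, world axes, zero at the start; "ft_torque": the same for the moment, N m; "grip_width": opening from 0.0 (shut) to 1.0 (fully open); "finger_force": force on a finger pad.
Only numpy, scipy, OpenCV 4.12 (cv2) and the standard library are available. Lean on these libraries where they do the work, as an engineer would, in place of code of your own. Each camera call takes 0.05 s, during which the arm holds its last target. There are 200 camera calls.

## Working session

There is one attempt and no reset: what is moved stays moved. The work goes in short steps, Python scripts to look and compute and a tool call to move; the robot and the scene stay as the last step left them, time stands still between calls to the robot, and variables do not carry over. Pictures are saved under pics/ and viewed, at most 10 in all, crops included, and the job is handed in when it is done.

Besides the shell and the picture viewer there is one more tool, called after ">>>" as name(argument=value, ...), one argument or row to a line, values as JSON. send_rows: Moves the arm, as the interface text tells. Its arguments: {"type":"object","properties":{"deltas":{"type":"array"}},"required":["deltas"]}

```bash
mkdir -p pics
cat > h.py <<'E'
import numpy as np, cv2, pickle
from workcell import *
def snap(n, f=None):
    s=snapshot(n)
    if f: cv2.imwrite('pics/'+f, s['color'][:,:,::-1]); pickle.dump(s,open('pics/'+f+'.pkl','wb'))
    return s
def load(f): return pickle.load(open('pics/'+f+'.pkl','rb'))
def K(s):
    f=200/np.tan(np.radians(s['vertical_fov'])/2)
    return np.array([[f,0,s['cx']],[0,f,s['cy']],[0,0,1.]])
def ray(s,p):
    u=cv2.undistortPoints(np.array(p,float).reshape(-1,1,2),K(s),np.array(s['D'],float)).reshape(-1,2)
    M=np.array(s['cam_to_world']); d=np.c_[u[:,0],-u[:,1],-np.ones(len(u))]@M[:3,:3].T
    return M[:3,3], d
def onz(s,p,z):
    o,d=ray(s,p); return o+d*((z-o[2])/d[:,2])[:,None]
def tri(s1,p1,s2,p2):
    o1,d1=ray(s1,p1);o2,d2=ray(s2,p2);out=[]
    for a,b in zip(d1,d2):
        t=np.linalg.lstsq(np.c_[a,-b],o2-o1,rcond=None)[0]
        A=o1+a*t[0];B=o2+b*t[1];out.append(np.r_[(A+B)/2,np.linalg.norm(A-B)])
    return np.array(out)
def proj(s,P):
    M=np.linalg.inv(np.array(s['cam_to_world'])); P=np.atleast_2d(P)@M[:3,:3].T+M[:3,3]
    return cv2.projectPoints((P*[1,-1,-1]).reshape(-1,1,3),np.zeros(3),np.zeros(3),K(s),np.array(s['D'],float))[0].reshape(-1,2)
E
python3 - <<'E'
from h import *
for n in('scene','top'):
    s=snap(n,n+'0.png'); print(n,s['vertical_fov'],np.round(s['cam_to_world'],3).tolist(),np.round(s['D'],3))
print(sense())
E
```

```text
scene 49.85818666728169 [[-0.751, -0.463, 0.471, 0.865], [0.66, -0.517, 0.545, 0.493], [-0.008, 0.72, 0.694, 0.668], [0.0, 0.0, 0.0, 1.0]] [-0.038  0.     0.     0.     0.   ]
top 43.469977779893554 [[-0.016, 0.981, -0.192, 0.288], [-1.0, -0.016, 0.002, 0.022], [-0.001, 0.192, 0.981, 1.159], [0.0, 0.0, 0.0, 1.0]] [-0.063  0.     0.     0.     0.   ]
{'clock': 0.1, 'q': array([ 5.67734063e+01,  1.26707209e+01,  8.75181680e+01, -6.47067972e-04,
        7.99105448e+01, -7.22528375e+00]), 'joint_velocities': array([-0.03020062, -0.00170799, -0.17199105, -0.05333063, -0.07113447,
        0.08560052]), 'joint_torque': array([ 1.11948273e-03, -4.98242784e+01, -3.90547800e+01, -2.09723239e-04,
        5.79702028e-03, -8.81659707e-05]), 'tcp_pos': array([0.27371557, 0.56129454, 0.23831827]), 'eef_rot': array([-1.79901276e+02, -1.18740603e-02,  1.53998794e+02]), 'contact_force': array([ 0.31789503, -0.53806813, -0.0478996 ]), 'ft_torque': array([ 0.00355207,  0.01745902, -0.0233622 ]), 'finger_force': 0.0, 'grip_width': 1.0007628767828551}
```

View pics/scene0.png

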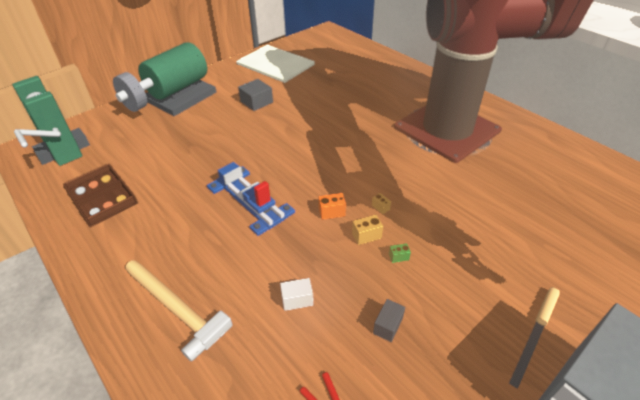

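View pics/top0.png

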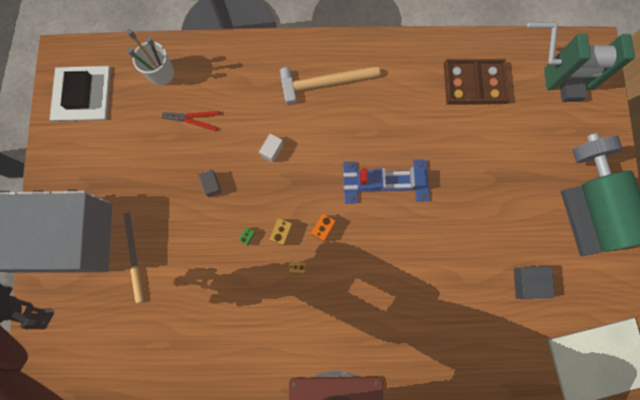

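Candidates (scene / top pixels):
- large brass: (367,229) / (281,232)
- small brass: (381,203) / (297,267)
- orange: (332,206) / (323,228)
- green: (400,253) / (247,236)
- white: (297,293) / (271,147)
- dark steel: (389,320) / (209,183)

I choose the large brass block. The vise is the blue one at (250,195) / (386,180). Next is one close composite crop.

Run:
```python
from h import *
a=load('scene0.png')['color'];b=load('top0.png')['color']
def c(i,x,y,w,h): return cv2.resize(i[y:y+h,x:x+w],(400,300),interpolation=cv2.INTER_CUBIC)
o=np.vstack([np.hstack([c(a,200,155,100,75+5)[:300],c(a,340,190,80,60)]),np.hstack([c(b,336,150,100,75),c(b,255,205,80,60)])])
cv2.imwrite('pics/crop0.png',o[:,:,::-1])
for n in('scene0.png','top0.png'):
    s=load(n);hsv=cv2.cvtColor(s['color'],cv2.COLOR_RGB2HSV)
    print(n,[hsv[y,x].tolist() for x,y in ([(360,235),(332,212),(381,208),(300,150+200)] if 'sc' in n else [(290,226),(330,222),(303,268),(300,200)])])
```

```text
scene0.png [[18, 151, 223], [12, 190, 237], [17, 151, 149], [13, 144, 209]]
top0.png [[19, 157, 149], [12, 205, 177], [17, 148, 86], [13, 149, 161]]
```

View pics/crop0.png

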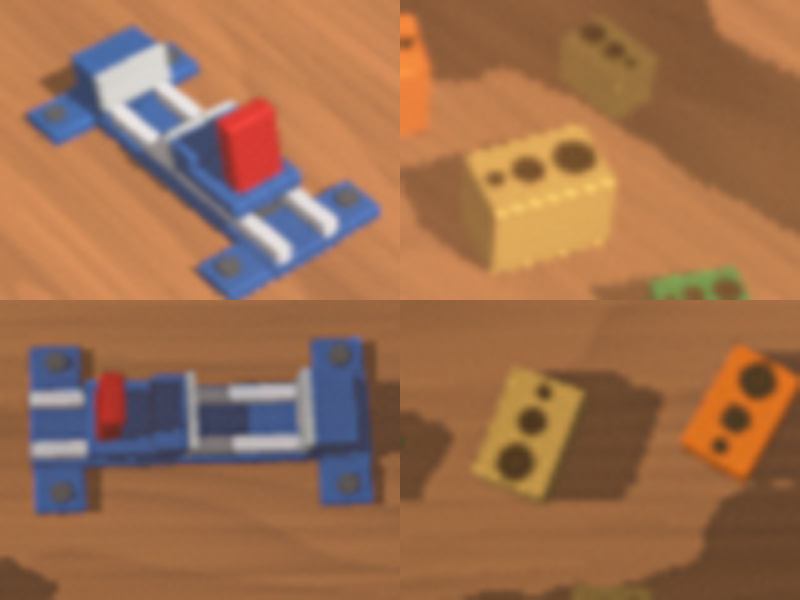

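The large brass block stands upright with its hollows up, at top (281,232) and scene (367,229). The vise's fixed jaw with its white face is on the image right in the top view (x≈411–414, y≈167–187). The red grip is at top (363,175), the parallels are at rows ≈172 and 185, and the gap is free.

```bash
cat >> h.py <<'E'
def C(x,y,which):  # composite crop pixel -> image pixel
    ox,oy,sx,sy,X,Y={'sv':(200,155,4,3.75,0,0),'sb':(340,190,5,5,400,0),'tv':(336,150,4,4,0,300),'tb':(255,205,5,5,400,300)}[which]
    return [(x-X+.5)/sx+ox-.5,(y-Y+.5)/sy+oy-.5]
E
python3 - <<'E'
from h import *
np.set_printoptions(precision=4,suppress=True)
a=load('scene0.png');b=load('top0.png')
# hollows, then top corners (scene order / top order matched)
S=[C(x,y,'sb') for x,y in [(575,157),(528,170),(495,179),(583,126),(615,183),(498,214),(467,153)]]
T=[C(x,y,'tb') for x,y in [(515,462),(532,421),(545,391),(472,470),(545,499),(585,392),(518,367)]]
# match corners: big hollow end in scene = right(583,126),(615,183); in top = bottom (472,470),(545,499)
for perm in ([3,4,5,6],[4,3,6,5]):
    TT=T[:3]+[T[i] for i in perm]; r=tri(a,S,b,TT); print(r)
# top-view outline by mask
hsv=cv2.cvtColor(b['color'],cv2.COLOR_RGB2HSV)
m=np.zeros((400,640),np.uint8); R=hsv[210:252,262:300]
m[210:252,262:300]=((R[...,0]>=16)&(R[...,0]<30)&(R[...,1]>120)).astype(np.uint8)*255
cs,_=cv2.findContours(m,cv2.RETR_EXTERNAL,cv2.CHAIN_APPROX_NONE);c=max(cs,key=cv2.contourArea)
rc=cv2.minAreaRect(cv2.convexHull(c));bx=cv2.boxPoints(rc);w=onz(b,bx,.038);print(rc);print(w,w.mean(0),np.linalg.norm(np.diff(w,axis=0),axis=1))
print('vise')
# fixed jaw face top corners, grip top corners, face bottom corners at parallels
S=[C(x,y,'sv') for x,y in [(97,80),(168,42),(219,118),(267,100),(278,112),(233,133)]]
T=[C(x,y,'tv') for x,y in [(313,445),(311,369),(98,437),(100,375),(124,375),(121,435)]]
print(tri(a,S,b,T)); print(tri(a,S[:2],b,T[:2][::-1]))
E
```

```text
[[0.4116 0.1238 0.0372 0.0015]
 [0.4301 0.1161 0.0368 0.0013]
 [0.4434 0.1105 0.0368 0.0021]
 [0.4104 0.1347 0.0618 0.0135]
 [0.3925 0.1197 0.0058 0.0187]
 [0.4414 0.1007 0.0077 0.0186]
 [0.4552 0.1152 0.0631 0.0118]]
[[0.4116 0.1238 0.0372 0.0015]
 [0.4301 0.1161 0.0368 0.0013]
 [0.4434 0.1105 0.0368 0.0021]
 [0.3946 0.1113 0.0333 0.0031]
 [0.4086 0.1431 0.0356 0.001 ]
 [0.4545 0.1231 0.0353 0.0027]
 [0.4423 0.0929 0.0368 0.0031]]
((280.6730651855469, 231.36538696289062), (17.296920776367188, 24.422380447387695), 22.380136489868164)
[[0.407  0.1446 0.038 ]
 [0.4578 0.1238 0.038 ]
 [0.4422 0.0877 0.038 ]
 [0.3917 0.1088 0.038 ]] [0.4247 0.1162 0.038 ] [0.0549 0.0393 0.0548]
vise
[[ 0.5418 -0.2027  0.0145  0.0307]
 [ 0.5451 -0.1698  0.0761  0.0367]
 [ 0.5372 -0.0737  0.0696  0.0333]
 [ 0.5449 -0.0572  0.1037  0.0156]
 [ 0.5426 -0.0661  0.0897  0.0307]
 [ 0.5351 -0.0827  0.052   0.0161]]
[[ 0.5662 -0.1874  0.0428  0.004 ]
 [ 0.5205 -0.1852  0.0475  0.0044]]
```

Run:
```python
from h import *
a=load('scene0.png')['color'];b=load('top0.png')['color']
def c(i,x,y,w,h): return cv2.resize(i[y:y+h,x:x+w],None,fx=8,fy=8,interpolation=cv2.INTER_CUBIC)
o=np.vstack([c(b,340,162,100,37),np.hstack([c(a,205,160,60,37),c(a,245,176,40,37)])])
cv2.imwrite('pics/crop1.png',o[:,:,::-1])
```

```text
(no output)
```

View pics/crop1.png

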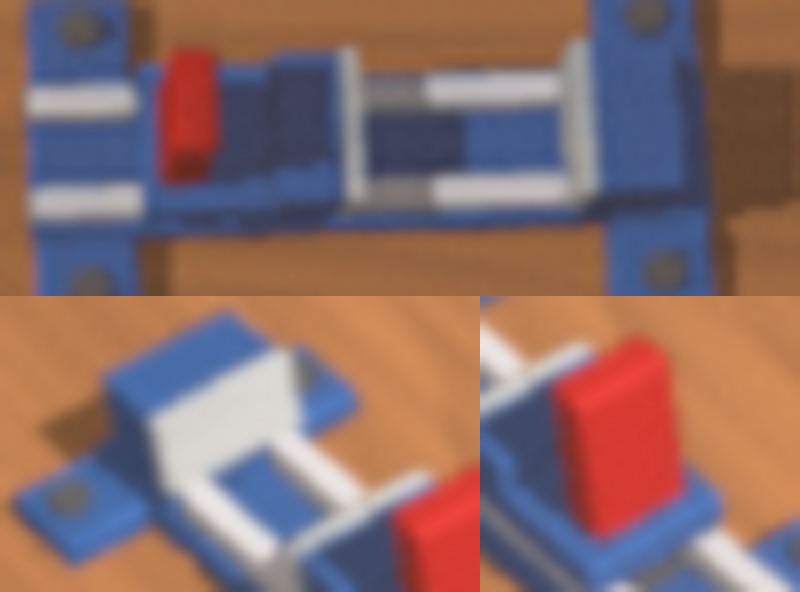

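Run:
```python
from h import *
np.set_printoptions(precision=4,suppress=True)
a=load('scene0.png');b=load('top0.png')
def t(x,y): return [(x+.5)/8+340-.5,(y+.5)/8+162-.5]
def s1(x,y): return [(x+.5)/8+205-.5,(y-296+.5)/8+160-.5]
def s2(x,y): return [(x-480+.5)/8+245-.5,(y-296+.5)/8+176-.5]
S=[s1(148,412),s1(285,350),s1(202,482),s1(288,437),s1(292,550),s1(425,475),s2(575,398),s2(665,352)]
T=[t(588,40),t(599,192),t(563,89),t(567,191),t(356,48),t(361,200),t(165,52),t(167,150)]
for n,r in zip(['jawtop+x','jawtop-x','par+x','par-x','movtop+x','movtop-x','grip+x','grip-x'],tri(a,S,b,T)): print(n,r)
print('top onz',onz(b,T[:2]+T[4:6],.048)); print(onz(b,T[2:4],.022)); print(onz(b,T[6:],.084))
print('scene onz',onz(a,S[:2]+S[4:6],.048));print(onz(a,S[2:4],.022));print(onz(a,S[6:],.084))
```

```text
jawtop+x [ 0.5664 -0.1864  0.0489  0.0016]
jawtop-x [ 0.5222 -0.1875  0.0455  0.0028]
par+x [ 0.5579 -0.1828  0.0204  0.004 ]
par-x [ 0.5283 -0.1832  0.0192  0.0026]
movtop+x [ 0.5655 -0.1199  0.0436  0.0037]
movtop-x [ 0.5217 -0.12    0.0434  0.0022]
grip+x [ 0.5566 -0.0634  0.0857  0.0012]
grip-x [ 0.5292 -0.0632  0.0845  0.0013]
top onz [[ 0.5673 -0.1871  0.048 ]
 [ 0.5228 -0.1879  0.048 ]
 [ 0.5659 -0.1205  0.048 ]
 [ 0.5216 -0.1202  0.048 ]]
[[ 0.5592 -0.1839  0.022 ]
 [ 0.5288 -0.1835  0.022 ]]
[[ 0.5566 -0.0631  0.084 ]
 [ 0.5288 -0.0628  0.084 ]]
scene onz [[ 0.5655 -0.1866  0.048 ]
 [ 0.5228 -0.1834  0.048 ]
 [ 0.5665 -0.1139  0.048 ]
 [ 0.5235 -0.1146  0.048 ]]
[[ 0.5575 -0.1793  0.022 ]
 [ 0.529  -0.1791  0.022 ]]
[[ 0.5561 -0.0655  0.084 ]
 [ 0.5294 -0.0643  0.084 ]]
```

```bash
cat >> h.py <<'E'
from scipy.spatial.transform import Rotation as Ro
def go(p,yaw):
    s=sense(); R=Ro.from_euler('xyz',s['eef_rot'],degrees=True); G=Ro.from_euler('xyz',[180,0,yaw],degrees=True)
    d=R.inv().apply(np.array(p)-s['tcp_pos'])*1000; r=(R.inv()*G).as_rotvec()
    print('t',d.round(1),'a',r.round(4),'clock',s['clock'],'grip',s['grip_width'],'F',s['contact_force'].round(1))
E
python3 -c "
from h import *
go([.425,.117,.12],67.3)"
```

```text
t [-330.8 -332.8  118.8] a [-1.5000e-03  1.1000e-03  1.5132e+00] clock 0.1 grip 1.0007628767828551 F [ 0.3 -0.5 -0. ]
```

>>> send_rows(
  deltas=[
    {"fingers":1,"tx":-10,"ty":-10,"tz":0,"az":0.05},
    {"fingers":1,"tx":-30,"ty":-30,"tz":0,"az":0.15},
    {"fingers":1,"tx":-60,"ty":-60,"tz":0,"az":0.29},
    {"fingers":1,"tx":-90,"ty":-90,"tz":10,"az":0.43},
    {"fingers":1,"tx":-120,"ty":-120,"tz":20,"az":0.57},
    {"fingers":1,"tx":-150,"ty":-150,"tz":30,"az":0.71},
    {"fingers":1,"tx":-180,"ty":-180,"tz":40,"az":0.85},
    {"fingers":1,"tx":-210,"ty":-210,"tz":50,"az":0.99},
    {"fingers":1,"tx":-235,"ty":-235,"tz":60,"az":1.13},
    {"fingers":1,"tx":-255,"ty":-255,"tz":70,"az":1.25},
  ],
)

```text
invalid input
```

```bash
python3 -c "
from h import *
go([.425,.117,.12],67.3)"
```

```text
t [-330.8 -332.8  118.8] a [-1.5000e-03  1.1000e-03  1.5132e+00] clock 0.1 grip 1.0007628767828551 F [ 0.3 -0.5 -0. ]
```

>>> send_rows(
  deltas=[
    {"fingers":1,"tx":-10,"ty":-10,"tz":0,"ax":0,"ay":0,"az":0.05},
    {"fingers":1,"tx":-30,"ty":-30,"tz":0,"ax":0,"ay":0,"az":0.15},
    {"fingers":1,"tx":-60,"ty":-60,"tz":0,"ax":0,"ay":0,"az":0.29},
    {"fingers":1,"tx":-90,"ty":-90,"tz":10,"ax":0,"ay":0,"az":0.43},
    {"fingers":1,"tx":-120,"ty":-120,"tz":20,"ax":0,"ay":0,"az":0.57},
    {"fingers":1,"tx":-150,"ty":-150,"tz":30,"ax":0,"ay":0,"az":0.71},
    {"fingers":1,"tx":-180,"ty":-180,"tz":40,"ax":0,"ay":0,"az":0.85},
    {"fingers":1,"tx":-210,"ty":-210,"tz":50,"ax":0,"ay":0,"az":0.99},
    {"fingers":1,"tx":-235,"ty":-235,"tz":60,"ax":0,"ay":0,"az":1.13},
    {"fingers":1,"tx":-255,"ty":-255,"tz":70,"ax":0,"ay":0,"az":1.25},
  ],
)

```text
clock: 1.1
tcp_pos: [0.3916, 0.2188, 0.1687]
eef_rot: [-180.0, 0.0, 82.0]
contact_force: [0.3, -0.2, -0.6]
grip_width: 1.002
finger_force: 0.0
```

```bash
python3 -c "
from h import *
go([.425,.117,.12],67.3)"
```

```text
t [-96.1  47.3  48.7] a [0.     0.0004 0.2566] clock 1.1 grip 1.0024381445980661 F [ 0.3 -0.2 -0.6]
```

>>> send_rows(
  deltas=[
    {"fingers":1,"tx":-25,"ty":12,"tz":10,"ax":0,"ay":0,"az":0.1},
    {"fingers":1,"tx":-50,"ty":25,"tz":20,"ax":0,"ay":0,"az":0.2},
    {"fingers":1,"tx":-75,"ty":37,"tz":35,"ax":0,"ay":0,"az":0.257},
    {"fingers":1,"tx":-90,"ty":45,"tz":45,"ax":0,"ay":0,"az":0.257},
    {"fingers":1,"tx":-96,"ty":47.3,"tz":48.7,"ax":0,"ay":0,"az":0.257},
    {"fingers":1,"tx":-96,"ty":47.3,"tz":48.7,"ax":0,"ay":0,"az":0.257},
    {"fingers":1,"tx":-96,"ty":47.3,"tz":48.7,"ax":0,"ay":0,"az":0.257},
  ],
)

```text
clock: 1.8
tcp_pos: [0.4255, 0.1199, 0.1209]
eef_rot: [-180.0, -0.0, 67.7]
contact_force: [-0.1, -0.5, 0.9]
grip_width: 0.996
finger_force: 0.0
```

Run:
```python
from h import *
go([.425,.117,.018],67.3)
a=snap('scene','scene1.png')['color'];b=snap('top','top1.png')['color']
def c(i,x,y,w,h): return cv2.resize(i[y:y+h,x:x+w],(400,400),interpolation=cv2.INTER_CUBIC)
cv2.imwrite('pics/crop2.png',np.hstack([c(a,310,150,110,110),c(b,230,180,100,100)])[:,:,::-1])
```

```text
t [ -2.9   0.6 102.9] a [-0.     -0.0004  0.0063] clock 1.8 grip 0.9958544901989905 F [-0.1 -0.5  0.9]
```

View pics/crop2.png

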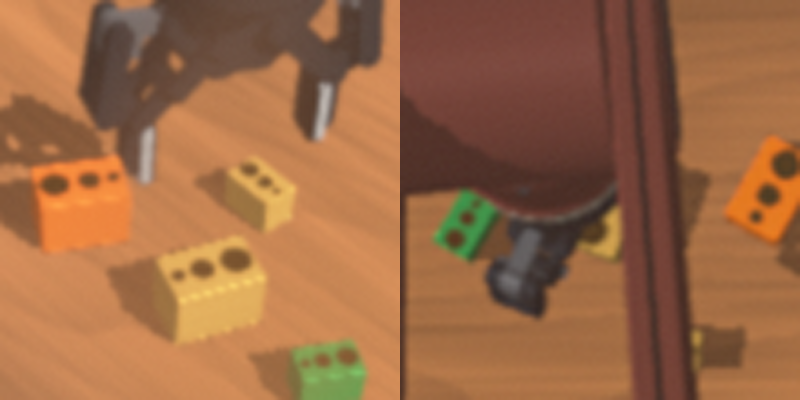

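The fingers straddle the large brass block's long axis, with the small brass, orange and green blocks clear of them. Now I descend.

>>> send_rows(
  deltas=[
    {"fingers":1,"tx":-2.9,"ty":0.6,"tz":15,"ax":0,"ay":0,"az":0.006},
    {"fingers":1,"tx":-2.9,"ty":0.6,"tz":35,"ax":0,"ay":0,"az":0.006},
    {"fingers":1,"tx":-2.9,"ty":0.6,"tz":55,"ax":0,"ay":0,"az":0.006},
    {"fingers":1,"tx":-2.9,"ty":0.6,"tz":75,"ax":0,"ay":0,"az":0.006},
    {"fingers":1,"tx":-2.9,"ty":0.6,"tz":90,"ax":0,"ay":0,"az":0.006},
    {"fingers":1,"tx":-2.9,"ty":0.6,"tz":100,"ax":0,"ay":0,"az":0.006},
    {"fingers":1,"tx":-2.9,"ty":0.6,"tz":104,"ax":0,"ay":0,"az":0.006},
    {"fingers":1,"tx":-2.9,"ty":0.6,"tz":104,"ax":0,"ay":0,"az":0.006},
  ],
)

```text
clock: 2.7
tcp_pos: [0.4249, 0.1168, 0.0166]
eef_rot: [-180.0, 0.0, 67.3]
contact_force: [0.1, -0.2, 1.1]
grip_width: 1.002
finger_force: 0.0
```

```bash
python3 -c "
from h import *
go([.425,.117,.016],67.3)"
```

```text
t [ 0.2 -0.   0.6] a [-0.0003  0.0001  0.0008] clock 2.7 grip 1.001843589338482 F [ 0.1 -0.2  1.1]
```

>>> send_rows(
  deltas=[
    {"fingers":0.7,"tx":0,"ty":0,"tz":0,"ax":0,"ay":0,"az":0},
    {"fingers":0.6,"tx":0,"ty":0,"tz":0,"ax":0,"ay":0,"az":0},
    {"fingers":0.4,"tx":0,"ty":0,"tz":0,"ax":0,"ay":0,"az":0},
    {"fingers":0,"tx":0,"ty":0,"tz":0,"ax":0,"ay":0,"az":0},
    {"fingers":0,"tx":0,"ty":0,"tz":0,"ax":0,"ay":0,"az":0},
    {"fingers":0,"tx":0,"ty":0,"tz":0,"ax":0,"ay":0,"az":0},
    {"fingers":0,"tx":0,"ty":0,"tz":0,"ax":0,"ay":0,"az":0},
  ],
)

```text
clock: 3.4
tcp_pos: [0.4259, 0.1165, 0.0176]
eef_rot: [179.9, -0.1, 67.3]
contact_force: [-1.5, 0.7, 6.3]
grip_width: 0.596
finger_force: 65.0
```

>>> send_rows(
  deltas=[
    {"fingers":0,"tx":0,"ty":0,"tz":-2,"ax":0,"ay":0,"az":0},
    {"fingers":0,"tx":0,"ty":0,"tz":-6,"ax":0,"ay":0,"az":0},
    {"fingers":0,"tx":0,"ty":0,"tz":-14,"ax":0,"ay":0,"az":0},
    {"fingers":0,"tx":0,"ty":0,"tz":-26,"ax":0,"ay":0,"az":0},
    {"fingers":0,"tx":0,"ty":0,"tz":-42,"ax":0,"ay":0,"az":0},
    {"fingers":0,"tx":0,"ty":0,"tz":-60,"ax":0,"ay":0,"az":0},
    {"fingers":0,"tx":0,"ty":0,"tz":-78,"ax":0,"ay":0,"az":0},
    {"fingers":0,"tx":0,"ty":0,"tz":-94,"ax":0,"ay":0,"az":0},
    {"fingers":0,"tx":0,"ty":0,"tz":-102,"ax":0,"ay":0,"az":0},
    {"fingers":0,"tx":0,"ty":0,"tz":-104,"ax":0,"ay":0,"az":0},
  ],
)

```text
clock: 4.4
tcp_pos: [0.4258, 0.1165, 0.1221]
eef_rot: [179.9, -0.1, 67.3]
contact_force: [0.2, 0.1, -5.2]
grip_width: 0.6
finger_force: 63.8
```

Run:
```python
from h import *
go([.544,-.160,.125],90.5)
a=snap('scene','scene2.png')['color']
cv2.imwrite('pics/crop3.png',cv2.resize(a[100:260,290:450],(480,480),interpolation=cv2.INTER_CUBIC)[:,:,::-1])
```

```text
t [-209.5  215.7   -2.6] a [ 0.0026 -0.0007 -0.4047] clock 4.4 grip 0.5999259068656999 F [ 0.2  0.1 -5.2]
```

View pics/crop3.png

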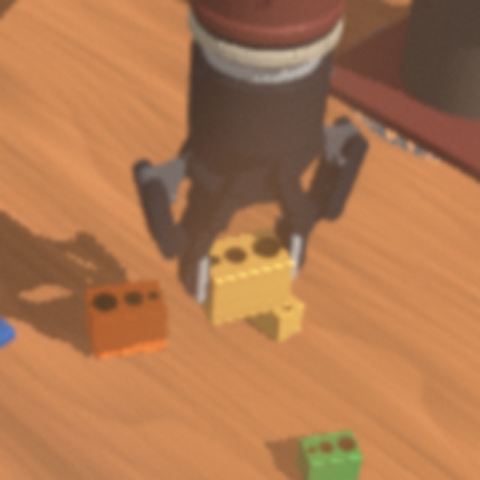

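The block is held level with its hollows up, and its weight of 5.2 N checks out. Carrying it to the vise.

>>> send_rows(
  deltas=[
    {"fingers":0,"tx":-4,"ty":4,"tz":-2,"ax":0,"ay":0,"az":-0.01},
    {"fingers":0,"tx":-14,"ty":14,"tz":-2,"ax":0,"ay":0,"az":-0.03},
    {"fingers":0,"tx":-30,"ty":31,"tz":-2,"ax":0,"ay":0,"az":-0.06},
    {"fingers":0,"tx":-50,"ty":51,"tz":-2,"ax":0,"ay":0,"az":-0.1},
    {"fingers":0,"tx":-72,"ty":74,"tz":-2,"ax":0,"ay":0,"az":-0.14},
    {"fingers":0,"tx":-95,"ty":98,"tz":-2,"ax":0,"ay":0,"az":-0.19},
    {"fingers":0,"tx":-118,"ty":121,"tz":-2,"ax":0,"ay":0,"az":-0.24},
    {"fingers":0,"tx":-141,"ty":145,"tz":-2,"ax":0,"ay":0,"az":-0.29},
    {"fingers":0,"tx":-162,"ty":167,"tz":-2,"ax":0,"ay":0,"az":-0.34},
    {"fingers":0,"tx":-180,"ty":186,"tz":-2,"ax":0,"ay":0,"az":-0.37},
  ],
)

```text
clock: 5.45
tcp_pos: [0.5269, -0.1233, 0.1213]
eef_rot: [-179.9, -0.0, 88.6]
contact_force: [0.7, 0.3, -5.3]
grip_width: 0.598
finger_force: 63.6
```

```bash
python3 -c "
from h import *
go([.544,-.160,.125],90.5)"
```

```text
t [-36.3  18.   -3.8] a [-0.002  -0.0004 -0.0333] clock 5.45 grip 0.5982755096350768 F [ 0.7  0.3 -5.3]
```

>>> send_rows(
  deltas=[
    {"fingers":0,"tx":-14,"ty":7,"tz":0,"ax":0,"ay":0,"az":-0.015},
    {"fingers":0,"tx":-25,"ty":12,"tz":0,"ax":0,"ay":0,"az":-0.025},
    {"fingers":0,"tx":-32,"ty":16,"tz":0,"ax":0,"ay":0,"az":-0.033},
    {"fingers":0,"tx":-35,"ty":17.5,"tz":0,"ax":0,"ay":0,"az":-0.033},
    {"fingers":0,"tx":-36.3,"ty":18,"tz":0,"ax":0,"ay":0,"az":-0.033},
    {"fingers":0,"tx":-36.3,"ty":18,"tz":0,"ax":0,"ay":0,"az":-0.033},
    {"fingers":0,"tx":-36.3,"ty":18,"tz":0,"ax":0,"ay":0,"az":-0.033},
    {"fingers":0,"tx":-36.3,"ty":18,"tz":0,"ax":0,"ay":0,"az":-0.033},
  ],
)

```text
clock: 6.25
tcp_pos: [0.5441, -0.1576, 0.1227]
eef_rot: [-180.0, -0.0, 90.4]
contact_force: [0.0, 0.2, -5.2]
grip_width: 0.594
finger_force: 63.6
```

Run:
```python
from h import *
go([.544,-.160,.075],90.5)
a=snap('scene','scene3.png')['color'];b=snap('top','top3.png')['color']
def c(i,x,y,w,h): return cv2.resize(i[y:y+h,x:x+w],(400,400),interpolation=cv2.INTER_CUBIC)
cv2.imwrite('pics/crop4.png',np.hstack([c(a,200,120,100,100),c(b,340,130,100,100)])[:,:,::-1])
```

```text
t [-2.4 -0.1 47.7] a [-0.0001 -0.0001 -0.0011] clock 6.25 grip 0.5943785880657411 F [ 0.   0.2 -5.2]
```

View pics/crop4.png

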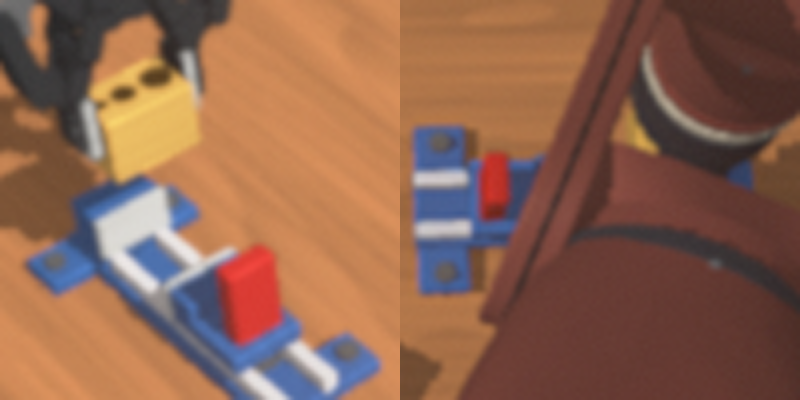

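Block over the vise, held level: scene mid hollow at ≈(230.5,143), jaws below still open. I check its offset in the hand.

```bash
python3 -c "
from h import *
a=load('scene3.png')
q=lambda x,y:[(x+.5)/4+199.5,(y+.5)/4+119.5]
print(onz(a,[q(122,93),q(155,76),q(105,115),q(197,85),q(98,92),q(172,62)],.143))"
```

```text
[[ 0.5497327  -0.15515068  0.143     ]
 [ 0.52941871 -0.15598452  0.143     ]
 [ 0.56580785 -0.1454783   0.143     ]
 [ 0.51775688 -0.13520735  0.143     ]
 [ 0.55832886 -0.16405093  0.143     ]
 [ 0.51624485 -0.16023028  0.143     ]]
```

>>> send_rows(
  deltas=[
    {"fingers":0,"tx":-3,"ty":0,"tz":4,"ax":0,"ay":0,"az":0},
    {"fingers":0,"tx":-4,"ty":0,"tz":12,"ax":0,"ay":0,"az":0},
    {"fingers":0,"tx":-4,"ty":0,"tz":22,"ax":0,"ay":0,"az":0},
    {"fingers":0,"tx":-4,"ty":0,"tz":32,"ax":0,"ay":0,"az":0},
    {"fingers":0,"tx":-4,"ty":0,"tz":42,"ax":0,"ay":0,"az":0},
    {"fingers":0,"tx":-4,"ty":0,"tz":52,"ax":0,"ay":0,"az":0},
    {"fingers":0,"tx":-4,"ty":0,"tz":61,"ax":0,"ay":0,"az":0},
    {"fingers":0,"tx":-4,"ty":0,"tz":68,"ax":0,"ay":0,"az":0},
    {"fingers":0,"tx":-4,"ty":0,"tz":72,"ax":0,"ay":0,"az":0},
    {"fingers":0,"tx":-4,"ty":0,"tz":73,"ax":0,"ay":0,"az":0},
  ],
)

```text
clock: 7.35
tcp_pos: [0.544, -0.162, 0.049]
eef_rot: [-180.0, -0.0, 90.4]
contact_force: [0.3, 0.4, -5.5]
grip_width: 0.595
finger_force: 63.7
```

>>> send_rows(
  deltas=[
    {"fingers":0,"tx":0,"ty":0,"tz":1,"ax":0,"ay":0,"az":0},
    {"fingers":0,"tx":0,"ty":0,"tz":3,"ax":0,"ay":0,"az":0},
    {"fingers":0,"tx":0,"ty":0,"tz":5,"ax":0,"ay":0,"az":0},
    {"fingers":0,"tx":0,"ty":0,"tz":6,"ax":0,"ay":0,"az":0},
    {"fingers":0,"tx":0,"ty":0,"tz":6,"ax":0,"ay":0,"az":0},
  ],
)

```text
clock: 7.85
tcp_pos: [0.5442, -0.1621, 0.0435]
eef_rot: [-180.0, -0.0, 90.4]
contact_force: [-0.4, -0.5, -5.4]
grip_width: 0.6
finger_force: 63.7
```

>>> send_rows(
  deltas=[
    {"fingers":0,"tx":0,"ty":0,"tz":1,"ax":0,"ay":0,"az":0},
    {"fingers":0,"tx":0,"ty":0,"tz":2,"ax":0,"ay":0,"az":0},
    {"fingers":0,"tx":0,"ty":0,"tz":2.5,"ax":0,"ay":0,"az":0},
    {"fingers":0,"tx":0,"ty":0,"tz":2.5,"ax":0,"ay":0,"az":0},
  ],
)

```text
clock: 8.25
tcp_pos: [0.5442, -0.1621, 0.041]
eef_rot: [-180.0, -0.0, 90.4]
contact_force: [-0.5, 0.4, -6.3]
grip_width: 0.594
finger_force: 63.7
```

>>> send_rows(
  deltas=[
    {"fingers":0,"tx":0,"ty":0,"tz":0.5,"ax":0,"ay":0,"az":0},
    {"fingers":0,"tx":0,"ty":0,"tz":1,"ax":0,"ay":0,"az":0},
    {"fingers":0,"tx":0,"ty":0,"tz":1,"ax":0,"ay":0,"az":0},
  ],
)

```text
clock: 8.55
tcp_pos: [0.5442, -0.1621, 0.04]
eef_rot: [-180.0, -0.0, 90.4]
contact_force: [0.8, -0.4, -5.3]
grip_width: 0.597
finger_force: 63.7
```

>>> send_rows(
  deltas=[
    {"fingers":0,"tx":0,"ty":0,"tz":0.5,"ax":0,"ay":0,"az":0},
    {"fingers":0,"tx":0,"ty":0,"tz":0.5,"ax":0,"ay":0,"az":0},
    {"fingers":0,"tx":0,"ty":0,"tz":0.5,"ax":0,"ay":0,"az":0},
  ],
)

```text
clock: 8.85
tcp_pos: [0.5443, -0.1622, 0.0397]
eef_rot: [180.0, 0.0, 90.4]
contact_force: [-0.7, -0.4, -4.7]
grip_width: 0.597
finger_force: 63.8
```

>>> send_rows(
  deltas=[
    {"fingers":0,"tx":0,"ty":0,"tz":0.5,"ax":0,"ay":0,"az":0},
    {"fingers":0,"tx":0,"ty":0,"tz":0.5,"ax":0,"ay":0,"az":0},
    {"fingers":0,"tx":0,"ty":0,"tz":0.5,"ax":0,"ay":0,"az":0},
  ],
)

```text
clock: 9.15
tcp_pos: [0.5443, -0.1622, 0.0396]
eef_rot: [180.0, 0.0, 90.4]
contact_force: [-3.9, 1.1, 2.8]
grip_width: 0.597
finger_force: 64.6
```

Seated: contact came at TCP z 39.6 mm, as predicted. Release slowly, then rise.

>>> send_rows(
  deltas=[
    {"fingers":0.6,"tx":0,"ty":0,"tz":0,"ax":0,"ay":0,"az":0},
    {"fingers":0.65,"tx":0,"ty":0,"tz":0,"ax":0,"ay":0,"az":0},
    {"fingers":0.75,"tx":0,"ty":0,"tz":0,"ax":0,"ay":0,"az":0},
    {"fingers":0.85,"tx":0,"ty":0,"tz":0,"ax":0,"ay":0,"az":0},
    {"fingers":0.85,"tx":0,"ty":0,"tz":0,"ax":0,"ay":0,"az":0},
    {"fingers":0.85,"tx":0,"ty":0,"tz":-10,"ax":0,"ay":0,"az":0},
    {"fingers":0.85,"tx":0,"ty":0,"tz":-30,"ax":0,"ay":0,"az":0},
    {"fingers":0.85,"tx":0,"ty":0,"tz":-55,"ax":0,"ay":0,"az":0},
    {"fingers":0.85,"tx":0,"ty":0,"tz":-80,"ax":0,"ay":0,"az":0},
    {"fingers":0.85,"tx":0,"ty":0,"tz":-95,"ax":0,"ay":0,"az":0},
  ],
)

```text
clock: 10.15
tcp_pos: [0.5455, -0.1627, 0.1372]
eef_rot: [179.8, 0.1, 90.4]
contact_force: [-0.1, 0.4, -0.6]
grip_width: 0.85
finger_force: 0.0
```

Run:
```python
from h import *
go([.544,-.025,.135],90.5)
a=snap('scene','scene4.png')['color']
cv2.imwrite('pics/crop5.png',cv2.resize(a[120:230,190:300],(550,550),interpolation=cv2.INTER_CUBIC)[:,:,::-1])
```

```text
t [137.7  -0.5   1.9] a [ 0.0034  0.0016 -0.0016] clock 10.15 grip 0.8501659492147124 F [-0.1  0.4 -0.6]
```

View pics/crop5.png

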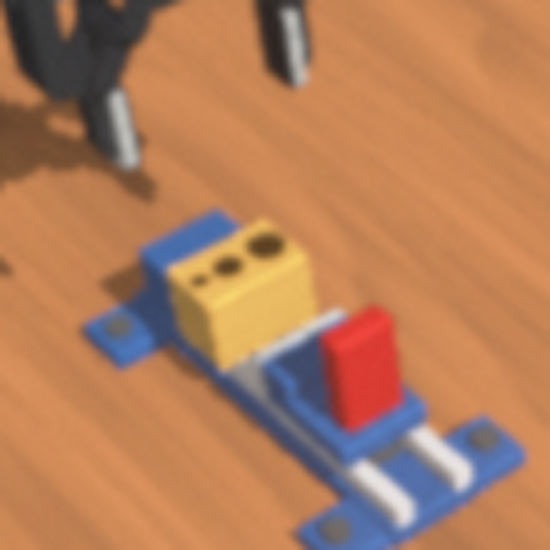

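The block sits level on the parallels between the jaws, hollows up (crop (240,290)), and the gripper is clear. Next, go behind the red grip with the fingers shut.

>>> send_rows(
  deltas=[
    {"fingers":0,"tx":5,"ty":0,"tz":0,"ax":0,"ay":0,"az":0},
    {"fingers":0,"tx":20,"ty":0,"tz":0,"ax":0,"ay":0,"az":0},
    {"fingers":0,"tx":40,"ty":0,"tz":0,"ax":0,"ay":0,"az":0},
    {"fingers":0,"tx":65,"ty":0,"tz":0,"ax":0,"ay":0,"az":0},
    {"fingers":0,"tx":90,"ty":0,"tz":0,"ax":0,"ay":0,"az":0},
    {"fingers":0,"tx":112,"ty":0,"tz":0,"ax":0,"ay":0,"az":0},
    {"fingers":0,"tx":128,"ty":0,"tz":0,"ax":0,"ay":0,"az":0},
    {"fingers":0,"tx":136,"ty":-0.5,"tz":0,"ax":0,"ay":0,"az":0},
    {"fingers":0,"tx":138,"ty":-0.5,"tz":0,"ax":0,"ay":0,"az":0},
    {"fingers":0,"tx":138,"ty":-0.5,"tz":0,"ax":0,"ay":0,"az":0},
  ],
)

```text
clock: 11.2
tcp_pos: [0.5426, -0.0242, 0.1338]
eef_rot: [-180.0, 0.0, 90.4]
contact_force: [-0.6, -1.0, 0.3]
grip_width: -0.003
finger_force: 0.0
```

>>> send_rows(
  deltas=[
    {"fingers":0,"tx":0,"ty":0,"tz":10,"ax":0,"ay":0,"az":0},
    {"fingers":0,"tx":0,"ty":0,"tz":25,"ax":0,"ay":0,"az":0},
    {"fingers":0,"tx":0,"ty":0,"tz":45,"ax":0,"ay":0,"az":0},
    {"fingers":0,"tx":0,"ty":0,"tz":62,"ax":0,"ay":0,"az":0},
    {"fingers":0,"tx":0,"ty":0,"tz":74,"ax":0,"ay":0,"az":0},
    {"fingers":0,"tx":0,"ty":0,"tz":79,"ax":0,"ay":0,"az":0},
    {"fingers":0,"tx":0,"ty":0,"tz":79,"ax":0,"ay":0,"az":0},
    {"fingers":0,"tx":0,"ty":0,"tz":79,"ax":0,"ay":0,"az":0},
  ],
)

```text
clock: 12.0
tcp_pos: [0.5432, -0.0244, 0.0555]
eef_rot: [180.0, 0.0, 90.4]
contact_force: [0.7, 0.3, -1.0]
grip_width: 0.003
finger_force: 0.0
```

Run:
```python
from h import *
go([.544,-.052,.056],90.5)
```

```text
t [-27.6   0.6  -0.5] a [ 0.0007  0.0002 -0.0019] clock 12.0 grip 0.0033742651348365117 F [ 0.7  0.3 -1. ]
```

>>> send_rows(
  deltas=[
    {"fingers":0,"tx":-4,"ty":0.5,"tz":0,"ax":0,"ay":0,"az":0},
    {"fingers":0,"tx":-10,"ty":0.5,"tz":0,"ax":0,"ay":0,"az":0},
    {"fingers":0,"tx":-16,"ty":0.5,"tz":0,"ax":0,"ay":0,"az":0},
    {"fingers":0,"tx":-20,"ty":0.5,"tz":0,"ax":0,"ay":0,"az":0},
    {"fingers":0,"tx":-22,"ty":0.5,"tz":0,"ax":0,"ay":0,"az":0},
    {"fingers":0,"tx":-24,"ty":0.5,"tz":0,"ax":0,"ay":0,"az":0},
    {"fingers":0,"tx":-26,"ty":0.5,"tz":0,"ax":0,"ay":0,"az":0},
    {"fingers":0,"tx":-28,"ty":0.5,"tz":0,"ax":0,"ay":0,"az":0},
    {"fingers":0,"tx":-30,"ty":0.5,"tz":0,"ax":0,"ay":0,"az":0},
    {"fingers":0,"tx":-32,"ty":0.5,"tz":0,"ax":0,"ay":0,"az":0},
  ],
)

```text
clock: 13.0
tcp_pos: [0.5435, -0.0555, 0.0551]
eef_rot: [-180.0, -0.1, 90.4]
contact_force: [-0.6, 4.3, 0.4]
grip_width: -0.001
finger_force: 2.1
```

>>> send_rows(
  deltas=[
    {"fingers":0,"tx":-2,"ty":0,"tz":0,"ax":0,"ay":0,"az":0},
    {"fingers":0,"tx":-4,"ty":0,"tz":0,"ax":0,"ay":0,"az":0},
    {"fingers":0,"tx":-6,"ty":0,"tz":0,"ax":0,"ay":0,"az":0},
    {"fingers":0,"tx":-8,"ty":0,"tz":0,"ax":0,"ay":0,"az":0},
    {"fingers":0,"tx":-10,"ty":0,"tz":0,"ax":0,"ay":0,"az":0},
  ],
)

```text
clock: 13.5
tcp_pos: [0.5436, -0.0663, 0.055]
eef_rot: [180.0, -0.0, 90.4]
contact_force: [0.9, 4.1, -0.9]
grip_width: -0.001
finger_force: 2.1
```

>>> send_rows(
  deltas=[
    {"fingers":0,"tx":-2,"ty":0,"tz":0,"ax":0,"ay":0,"az":0},
    {"fingers":0,"tx":-4,"ty":0,"tz":0,"ax":0,"ay":0,"az":0},
    {"fingers":0,"tx":-5.5,"ty":0,"tz":0,"ax":0,"ay":0,"az":0},
    {"fingers":0,"tx":-7,"ty":0,"tz":0,"ax":0,"ay":0,"az":0},
    {"fingers":0,"tx":-8.5,"ty":0,"tz":0,"ax":0,"ay":0,"az":0},
    {"fingers":0,"tx":-10,"ty":0,"tz":0,"ax":0,"ay":0,"az":0},
  ],
)

```text
clock: 14.1
tcp_pos: [0.5437, -0.0762, 0.0551]
eef_rot: [180.0, -0.0, 90.4]
contact_force: [1.3, 6.7, -1.0]
grip_width: -0.003
finger_force: 3.5
```

>>> send_rows(
  deltas=[
    {"fingers":0,"tx":-1,"ty":0,"tz":0,"ax":0,"ay":0,"az":0},
    {"fingers":0,"tx":-2,"ty":0,"tz":0,"ax":0,"ay":0,"az":0},
    {"fingers":0,"tx":-3,"ty":0,"tz":0,"ax":0,"ay":0,"az":0},
    {"fingers":0,"tx":-4,"ty":0,"tz":0,"ax":0,"ay":0,"az":0},
  ],
)

```text
clock: 14.5
tcp_pos: [0.5438, -0.0794, 0.0551]
eef_rot: [180.0, -0.1, 90.4]
contact_force: [2.9, 8.4, 0.0]
grip_width: -0.003
finger_force: 3.9
```

>>> send_rows(
  deltas=[
    {"fingers":0,"tx":-0.7,"ty":0,"tz":0,"ax":0,"ay":0,"az":0},
    {"fingers":0,"tx":-1.4,"ty":0,"tz":0,"ax":0,"ay":0,"az":0},
    {"fingers":0,"tx":-2,"ty":0,"tz":0,"ax":0,"ay":0,"az":0},
    {"fingers":0,"tx":-2.5,"ty":0,"tz":0,"ax":0,"ay":0,"az":0},
  ],
)

```text
clock: 14.9
tcp_pos: [0.5438, -0.0806, 0.0551]
eef_rot: [180.0, -0.2, 90.4]
contact_force: [2.1, 15.1, 1.7]
grip_width: -0.001
finger_force: 7.3
```

>>> send_rows(
  deltas=[
    {"fingers":0,"tx":-0.5,"ty":0,"tz":0,"ax":0,"ay":0,"az":0},
    {"fingers":0,"tx":-1,"ty":0,"tz":0,"ax":0,"ay":0,"az":0},
    {"fingers":0,"tx":-1.5,"ty":0,"tz":0,"ax":0,"ay":0,"az":0},
  ],
)

```text
clock: 15.2
tcp_pos: [0.5438, -0.0806, 0.0552]
eef_rot: [-180.0, -0.3, 90.4]
contact_force: [2.4, 21.1, 2.6]
grip_width: 0.003
finger_force: 10.3
```

>>> send_rows(
  deltas=[
    {"fingers":0,"tx":-0.7,"ty":0,"tz":0,"ax":0,"ay":0,"az":0},
    {"fingers":0,"tx":-1.2,"ty":0,"tz":0,"ax":0,"ay":0,"az":0},
    {"fingers":0,"tx":-1.2,"ty":0,"tz":0,"ax":0,"ay":0,"az":0},
  ],
)

```text
clock: 15.5
tcp_pos: [0.5438, -0.0806, 0.0552]
eef_rot: [-180.0, -0.4, 90.4]
contact_force: [3.1, 23.4, 4.1]
grip_width: 0.001
finger_force: 11.8
```

>>> send_rows(
  deltas=[
    {"fingers":0,"tx":3,"ty":0,"tz":0,"ax":0,"ay":0,"az":0},
    {"fingers":0,"tx":8,"ty":0,"tz":0,"ax":0,"ay":0,"az":0},
    {"fingers":0,"tx":18,"ty":0,"tz":0,"ax":0,"ay":0,"az":0},
    {"fingers":0,"tx":34,"ty":0,"tz":0,"ax":0,"ay":0,"az":0},
    {"fingers":0,"tx":50,"ty":0,"tz":-5,"ax":0,"ay":0,"az":0},
    {"fingers":0,"tx":60,"ty":0,"tz":-25,"ax":0,"ay":0,"az":0},
    {"fingers":0,"tx":70,"ty":0,"tz":-55,"ax":0,"ay":0,"az":0},
    {"fingers":0,"tx":100,"ty":0,"tz":-90,"ax":0,"ay":0,"az":0},
    {"fingers":0,"tx":140,"ty":0,"tz":-125,"ax":0,"ay":0,"az":0},
    {"fingers":0,"tx":170,"ty":0,"tz":-140,"ax":0,"ay":0,"az":0},
  ],
)

```text
clock: 16.5
tcp_pos: [0.5436, 0.087, 0.1992]
eef_rot: [179.7, -0.0, 90.4]
contact_force: [0.5, -0.0, -0.4]
grip_width: -0.002
finger_force: 0.0
```

Run:
```python
from h import *
a=snap('scene','scene5.png')['color'];b=snap('top','top5.png')['color']
def c(i,x,y,w,h): return cv2.resize(i[y:y+h,x:x+w],(400,400),interpolation=cv2.INTER_CUBIC)
cv2.imwrite('pics/crop6.png',np.hstack([c(a,205,150,80,80),c(b,350,140,80,80)])[:,:,::-1])
```

View pics/crop6.png

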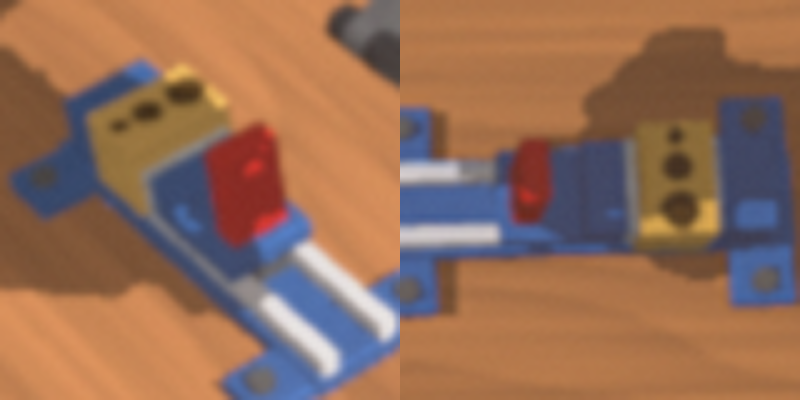

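The block is square between both jaws, with no gap at either one, hollows up and centred (top crop (678,185)). The robot is clear. A quick numeric check, then hand in.

Run:
```python
from h import *
b=load('top5.png'); q=lambda x,y:[(x-400+.5)/5+349.5,(y+.5)/5+139.5]
print('grip rear',onz(b,[q(513,142),q(513,190)],.084)[:,:2].round(4).tolist())
r=onz(b,[q(638,122),q(713,122),q(718,245),q(641,245)],.060); print(r.round(4).tolist(),r.mean(0).round(4))
print(job_done())
```

```text
grip rear [[0.5563, -0.0897], [0.5346, -0.0889]]
[[0.5707, -0.1491, 0.06], [0.5702, -0.1832, 0.06], [0.5133, -0.1825, 0.06], [0.5139, -0.1479, 0.06]] [ 0.5421 -0.1657  0.06  ]
the job is handed in; nothing more can be done
None
```

The brass doming block is clamped in the blue vise, hollows up and centred to about 2 mm, snug between both jaws. The job was handed in at about 17 s; its result was not shown to me. The push peaked at about 23 N, and I did nothing to the dark steel block.

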